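# Click the bur magazine into its dock

### The job

Pick up the bur magazine that stands on the dental bench, set it between the four corner guides of its dock on the sprung platform, and press it down gently until both sprung catches snap over its plate, so that it stays down, level, when you let go. Feel for the snap and stop there: do not force it against the stop below, and leave everything else on the bench where it is.

Things in the scene. Friction and masses are not known exactly. Their poses are not given: they have to be found in the camera images.
- magazine: Bur magazine, 0.2-0.33 kg, same after a half turn: flat aluminium plate 72 (x) x 62 (y) x 6 mm, long edges (y = +-31) half-round, an upright grey grip block 26 (x) x 20 (y) mm in the middle, and a row of three thin burs (to 45 mm high) at each end, x = +-28. Origin: centre of the plate's underside, z up; it stands on the bench (z = 0).
- magazine_top (a point): Centre of the grip block's flat top, 60 mm above the plate's underside. Grip the block across its 20 mm (along the magazine's y), with the fingertips about 30 mm above the plate's underside, so that they stay clear of the dock.
- dock: Fixed metal dock, base 130 (x) x 124 (y) x 8 mm; origin: centre of its underside, on the bench, z up. Four corner guides take the plate with its x along the dock's x (either way round), 2 mm play each side; they rise to 72 mm, flared lead-ins to 80 mm, and are open at |x| under 22 mm. Towers 40 mm high at y = +-48 to 60. A push of over 20 N harms it.
- dock_seat (a point): Centre of the top of the black sprung platform when up, 58 mm above the bench: the plate's underside lands here. The platform pushes up with about 4 N, plus 0.06 N per mm it is pushed down. Let go before the snap, the magazine springs back up to here.
- dock_catch (a point): Point on the dock's axis 40 mm above the bench, among the catches: two sprung steel rollers, from the +y and -y sides at x = 0. Pressing meets only the platform's spring, then a peak of 10 to 16 N, then within 8 mm the force falls to nothing: snapped. The snap's depth differs and is not measured: latched 10 to 32 mm below the seat, hard stop 2 to 5 mm past the snap.
- cast: Bystander: plaster dental cast, 50 x 52 x 23 mm, origin under its centre.
- bur_stand: Bystander: round wooden bur stand, 60 mm across, 51 mm high with burs, origin under its centre.
- bowl: Bystander: dark rubber mixing bowl, 110 mm across, 60 mm high, origin under its centre.
- spatula: Bystander: spatula lying flat, 170 mm long.
- wax_pot: Bystander: small amber glass pot with a steel cap, 52 mm across, 45 mm high.
- rinse_bottle: Bystander: white plastic bottle with blue cap, 64 mm across, 150 mm high.
- powder_jar: Bystander: white plastic jar, 100 mm across, 140 mm high.
Things that resemble listed ones, but are neither listed nor needed, are in the scene too. Leave any green or pink look-alike of the dock alone.

How it is judged (in metres and radians):
On the way:
1. the magazine has been lifted off the bench and stands in the dock between its guides (horizontal distance between magazine and dock below 0.008 m and z of magazine in the frame of dock below 0.066 m), for 0.1 s.
At the end, for the whole second after the job is handed in: The magazine is in the dock, within 6 mm of its centre and 0.12 rad of its direction, upright within 0.08 rad, held down by the catches with its underside at least 7.5 mm below the raised platform height (below 50.5 mm above the bench), let go and at rest (horizontal distance between magazine and dock below 0.006 m and z of magazine in the frame of dock between 0.02 and 0.0505 m and angle between magazine's own z axis and vertical below 0.08 rad and angle between the x axis of magazine and the x axis of dock, either way round below 0.12 rad and linear speed of magazine below 0.02 m/s); the robot touches nothing.
It fails at once if the magazine is forced into the dock: all contact forces between them, the rollers' own squeeze (up to 27 N) included, add up to more than 52 N, about 20 N of push against the stop (contact force between magazine and dock above 52 N).
It fails at once if the robot pushes on the dock itself with more than 20 N (contact force between the arm and dock above 20 N).
It fails at once if the robot's fingers push on the dock itself with more than 20 N (contact force between the fingers and dock above 20 N).
It fails at once if a bystander is moved by more than 30 mm (distance of any of cast, bur_stand, bowl, spatula, wax_pot, rinse_bottle, powder_jar from where it was at the start of the episode above 0.03 m).
It also fails if it takes over 58 s, if anything falls off the work surface, if the arm or the gripper's body presses on something with over 40 N, if the wrist force passes 120 N, or if a joint passes its speed limit or range.

### The arm

A 6-joint arm with a two-finger parallel gripper is mounted at the origin on the work surface. World frame = base frame: x ahead of the robot, y to its left, z up, the work surface at z = 0. Lengths are in m, angles in degrees, forces in N, time in s.
With the tool pointing down it reaches from about 0.35 to 0.875 m from the base axis. Payload 4.2 kg.
Tool frame: the origin (TCP) lies on the centre line of the jaws, within the pads' length; the fingertips stand 11 mm ahead of it and the grasp point (between the pads) lies 8 mm behind it; z points along the fingers, y is the line along which they close (so a half turn about z gives the same grasp; the last joint's range is limited). The gripper opens to 87 mm and grips with 3 to 60 N. Pads are 19 mm wide; open, the fingers measure 117 mm over their backs; the gripper's body (75 mm by 190 mm) begins 51 mm behind the grasp point.
Start: joints at [78.587, 22.042, 0.453, 0, -68.411, -14.817], TCP at [0.276, 0.561, 0.234] pointing down, gripper open.
Joint ranges: [-179.83, 179.83], [-69.29, 118.12], [-61.27, 80.66], [-181.25, 117.63], [-171.15, -9.14], [-177.46, 177.46]. Speed limits (degrees/s): [159.86, 159.86, 180, 180, 180, 180].

### API

Orientations are given as a 3x3 rotation matrix whose columns are the frame's x, y, z axes.
In Python, from station import r gives the robot as it stands.
- The arm moves only by the tool servo_tool, never from a script. Its argument "commands" is a list that holds one entry, the list of rows, each a list of 7 numbers: the closure, from 0 (fully open) to 1 (shut), then the shift along the tool's x, y, z in mm, then the turn, a rotation vector about the tool's x, y, z in rad. In form: [[[claw, x, y, z, ax, ay, az], ...]]. A call has exactly 5 rows; each row is the pose to reach, as a shift and turn from the pose commanded when the call began, along the tool's axes at that moment; what a row does not reach only later rows make up. A row lasts 1/10 s, in which the tool goes at most 50 mm and 8.59 degrees, less where a joint would pass 70% of its speed; a pose out of reach is approached as far as the arm can. A call with a gripper value outside its range is refused whole. The fingers move at their own pace and stop on an object; the grip force is fixed at half the most. Time passes only in rows, so rows that repeat a pose let the fingers close, or fill a call up. It gives the time, the measured TCP pose, the force, the opening and the grip force at its end, in the units of the state.
- r.sense(): the state, without advancing time (a new reading comes with each control period).
- r.capture(name): name is "scene" or "top" or "wrist"; returns a dict with "pixels" (400x640x3 uint8, red, green, blue), "camera_matrix" (3x3 intrinsics, pixels), "R" (3x3) and "t" (3): a world point X has camera coordinates R X + t. Camera axes: x right, y down, z forward; pixel columns grow to the right and rows downward; lengths in m; the calibration is good to about 2 mm. A picture is of the moment at which its call begins. There is no depth.
- r.finish_job(): hands the job in; it is judged then, once.
The state is a dict: "time_s": time; "joints": joint angles; "joint_velocities": joint speeds; "effort": joint torques, N m; "tcp_pos": TCP position; "ee_rot": TCP orientation; "wrist_force": force on the tool from outside, world axes, zero at the start; "moment": the same for the moment, N m; "gripper_width": opening from 0.0 (shut) to 1.0 (fully open); "gripper_force": force on a finger pad.
Only numpy, scipy, OpenCV 4.12 (cv2) and the standard library are available. Lean on these libraries where they do the work, as an engineer would, in place of code of your own. Each camera call takes 0.05 s, during which the arm holds its last target. There are 200 camera calls.

## Working session

There is one attempt and no reset: what is moved stays moved. The work goes in short steps, Python scripts to look and compute and a tool call to move; the robot and the scene stay as the last step left them, time stands still between calls to the robot, and variables do not carry over. Pictures are saved under pics/ and viewed, at most 12 in all, crops included, and the job is handed in when it is done.

Besides the shell and the picture viewer there is one more tool, called after "Call:" as name(argument=value, ...) on one line, values as JSON. servo_tool: Moves the arm, as the interface text tells. Its arguments: {"type":"object","properties":{"commands":{"type":"array","items":{"type":"array","items":{"type":"array","items":{"type":"number"}}}}},"required":["commands"]}

```bash
mkdir -p pics && cat > h.py <<'E'
import numpy as np, cv2, json
from station import r
def snap(n,f):
    c=r.capture(n); cv2.imwrite(f'pics/{f}.png',c['pixels'][:,:,::-1])
    json.dump({k:np.array(c[k]).tolist() for k in('camera_matrix','R','t')},open(f'pics/{f}.json','w')); return c
def load(f):
    d=json.load(open(f'pics/{f}.json')); return [np.array(d[k]) for k in('camera_matrix','R','t')]
def ray(f,uv,z):
    K,R,t=load(f); o=-R.T@t; d=R.T@np.linalg.solve(K,[*uv,1]); return o+d*(z-o[2])/d[2]
def proj(f,X):
    K,R,t=load(f); p=K@(R@np.array(X)+t); return p[:2]/p[2]
E
python3 - <<'E'
from h import *
for n in('scene','top'): snap(n,n+'0'); K,R,t=load(n+'0'); print(n,-R.T@t,K[0,0])
s=r.sense();print(s['time_s'],s['tcp_pos'],s['ee_rot'],s['gripper_width'])
E
```

```text
scene [1.67725226 0.05122894 0.77010069] 478.9196477399125
top [0.46447784 0.01038709 1.46107772] 511.40930331941325
0.1 [0.27598873 0.56019215 0.23257859] [[ 8.96940416e-01 -4.42150767e-01 -7.67579642e-04]
 [-4.42151421e-01 -8.96938633e-01 -1.79147411e-03]
 [ 1.03629817e-04  1.94623196e-03 -9.99998101e-01]] 1.0027068499996545
```

View pics/top0.png

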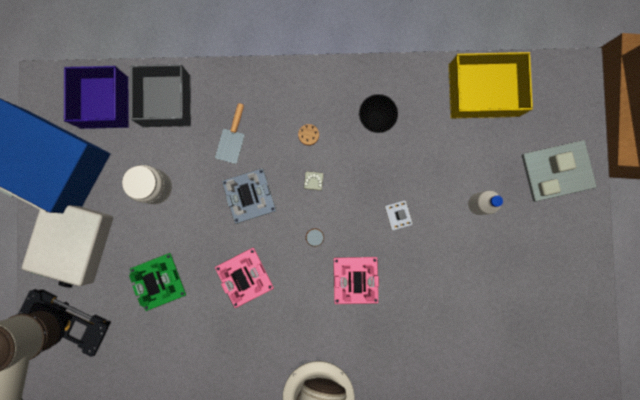

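View pics/scene0.png

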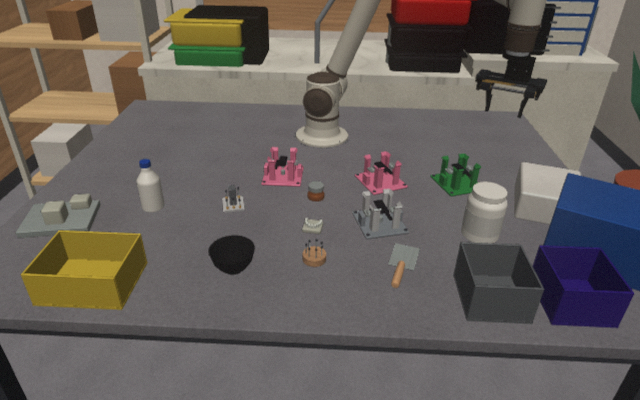

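Top view: the magazine candidates are the white plate with a grey block at (399,215) and the blocks on the tray at (565,160) and (550,187). The dock candidates are grey (248,196), pink (243,277), pink (356,281) and green (157,281). By the description I choose the plate at (399,215) and the grey dock at (248,196), and will check both in one close crop.

```bash
python3 - <<'E'
from h import *
a=cv2.imread('pics/top0.png')
f=lambda u,v,s,w:cv2.resize(a[v-s:v+s,u-s:u+s],(w,w),interpolation=cv2.INTER_CUBIC)
cv2.imwrite('pics/crop1.png',np.hstack([f(248,196,32,400),f(399,215,20,400)]))
print(ray('top0',(248,196),.01),ray('top0',(399,215),.006))
E
```

```text
[0.56801679 0.18562263 0.01      ] [ 0.50431486 -0.24259231  0.006     ]
```

View pics/crop1.png

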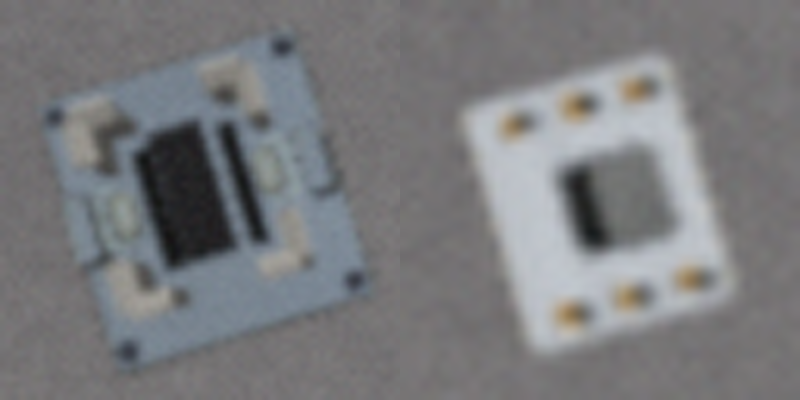

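The crop confirms both. On the left is the grey dock with four corner guides, the black platform and a tower on each side (crop corners 45,105 / 290,30 / 370,290 / 120,368). On the right is the plate with a grey block and two rows of three burs (corners 463,108 / 670,50 / 735,298 / 540,352).

```bash
python3 - <<'E'
from h import *
def fit(px,z):
    P=np.array([ray('top0',p,z)[:2] for p in px]); print('edges',[round(float(np.linalg.norm(P[i]-P[(i+1)%4])),4) for i in range(4)])
    x=(P[0]+P[1]-P[2]-P[3]); return P.mean(0),np.degrees(np.arctan2(x[1],x[0]))
s=lambda L,k,o:[(a/k+o[0]-.0,b/k+o[1]) for a,b in L]
print('dock',fit(s([(45,105),(290,30),(370,290),(120,368)],6.25,(216,164)),.008))
print('mag',fit(s([(63,108),(270,50),(335,298),(140,352)],10,(379,195)),.006))
E
```

```text
edges [0.1169, 0.1246, 0.1189, 0.125]
dock (array([0.5690461 , 0.18300676]), np.float64(15.528923176908963))
edges [0.0614, 0.0728, 0.0576, 0.0726]
mag (array([ 0.50378398, -0.24313836]), np.float64(14.258157353236252))
```

Call:
servo_tool(commands=[[[0,32,35,0,0,0,0],[0,64,70,0,0,0,0],[0,96,105,0,0,0,0],[0,128,140,0,0,0,0],[0,160,175,0,0,0,0]]])

```text
time_s: 0.6
tcp_pos: [0.3423, 0.3308, 0.2332]
ee_rot: [[0.897, -0.442, -0.0], [-0.442, -0.897, -0.001], [-0.0, 0.001, -1.0]]
wrist_force: [0.4, -0.6, -0.0]
gripper_width: 1.001
gripper_force: 0.0
```

Call:
servo_tool(commands=[[[0,32,35,0,0,0,0],[0,64,70,0,0,0,0],[0,96,105,0,0,0,0],[0,128,140,0,0,0,0],[0,160,175,0,0,0,0]]])

```text
time_s: 1.1
tcp_pos: [0.4084, 0.1033, 0.2336]
ee_rot: [[0.897, -0.441, 0.0], [-0.441, -0.897, 0.0], [-0.0, -0.0, -1.0]]
wrist_force: [0.3, -0.2, 0.2]
gripper_width: 0.997
gripper_force: 0.0
```

Call:
servo_tool(commands=[[[0,32,35,0,0,0,0],[0,64,70,0,0,0,0],[0,96,105,0,0,0,0],[0,128,140,0,0,0,0],[0,160,175,0,0,0,0]]])

```text
time_s: 1.6
tcp_pos: [0.4747, -0.1245, 0.2334]
ee_rot: [[0.897, -0.442, -0.0], [-0.442, -0.897, 0.0], [-0.0, -0.0, -1.0]]
wrist_force: [0.9, 0.9, 0.2]
gripper_width: 1.003
gripper_force: 0.0
```

Call:
servo_tool(commands=[[[0,20,24,0,0,0,-0.14],[0,40,48,0,0,0,-0.28],[0,60,72,0,0,0,-0.42],[0,80,95,0,0,0,-0.56],[0,80,95,0,0,0,-0.71]]])

```text
time_s: 2.1
tcp_pos: [0.5048, -0.2458, 0.2324]
ee_rot: [[0.968, 0.252, -0.001], [0.252, -0.968, -0.0], [-0.001, -0.0, -1.0]]
wrist_force: [0.8, 0.4, -1.0]
gripper_width: 1.0
gripper_force: 0.0
```

```bash
python3 - <<'E'
from h import *
s=r.sense();print(s['time_s'],s['tcp_pos'],np.round(s['ee_rot'],4).tolist(),s['joints'],s['wrist_force'])
snap('wrist','w1')
K,R,t=load('w1'); print(K,-R.T@t)
E
```

```text
2.1 [ 0.50479724 -0.24578174  0.23242683] [[0.9678, 0.2518, -0.0014], [0.2518, -0.9678, -0.0002], [-0.0014, -0.0001, -1.0]] [-9.41154273e+00  1.59464718e+01 -8.70651074e+00  2.69789744e-02
 -6.54228681e+01  1.13986594e+02] [ 0.84322769  0.41917395 -1.04661678]
[[354.70557589   0.         316.98930859]
 [  0.         354.70557589 198.13959137]
 [  0.           0.           1.        ]] [ 0.5820377  -0.22627039  0.38362315]
```

View pics/w1.png

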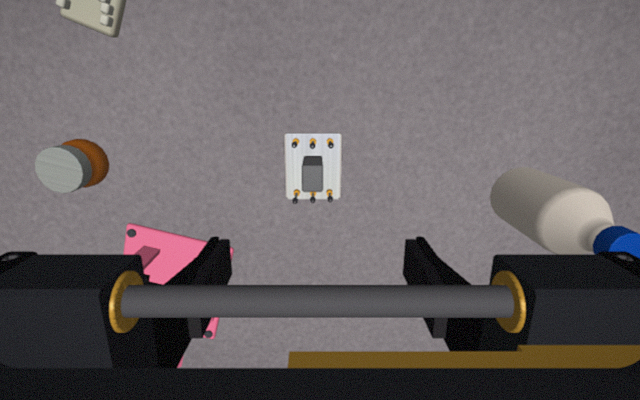

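The wrist view shows the plate at about (285–341, 133–200) with the block at (312,173). The bottle and a pink look-alike sit well to the sides. Next I measure it precisely.

```bash
cat >> h.py <<'E'
def tool(s,X):  # world point -> tool axes mm
    return 1000*np.array(s['ee_rot']).T@(np.array(X)-s['tcp_pos'])
E
python3 - <<'E'
from h import *
a=cv2.imread('pics/w1.png'); m=np.zeros(a.shape[:2],np.uint8); m[120:212,270:356]=(a[120:212,270:356].min(2)>150)*255
m=cv2.morphologyEx(m,cv2.MORPH_CLOSE,np.ones((25,25)))
c=max(cv2.findContours(m,0,1)[0],key=cv2.contourArea); b=cv2.minAreaRect(c); print(b)
px=cv2.boxPoints(b); P=np.array([ray('w1',p,.006)[:2] for p in px])
e=[P[(i+1)%4]-P[i] for i in range(4)]; print(np.round([np.linalg.norm(v) for v in e],4),[np.degrees(np.arctan2(v[1],v[0]))%180 for v in e])
C=P.mean(0); print(C)
# block top check
print('pred top', proj('w1',[*C,.06]),'pred mid', proj('w1',[*C,.006]))
s=r.sense(); print(tool(s,[*C,.041]))
g=a[150:196,296:330,0].astype(int); t=(g<125)&(g>70)
cv2.imwrite('pics/c2.png',cv2.resize(a[120:212,270:356],None,fx=6,fy=6,interpolation=cv2.INTER_CUBIC))
E
```

```text
((312.5, 166.0), (66.0, 57.0), 90.0)
[0.0601 0.0728 0.0635 0.0728] [np.float64(104.64482563743253), np.float64(15.76876715397134), np.float64(104.65092418286085), np.float64(13.092081317707446)]
[ 0.50394668 -0.24142618]
pred top [311.76959029 178.79697422] pred mid [312.49871117 166.90801831]
[  0.83406556  -2.90231595 191.38507854]
```

View pics/c2.png

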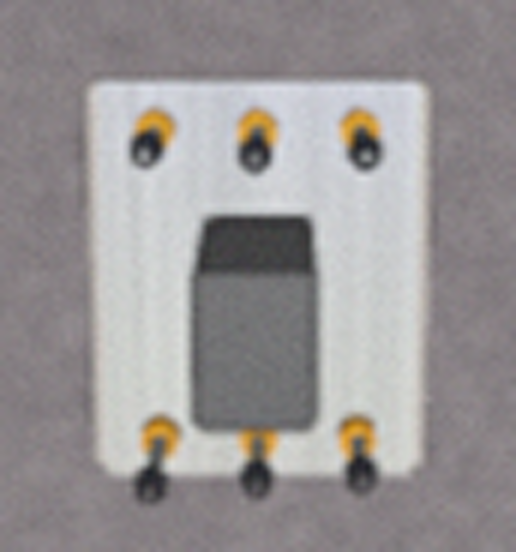

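The block top is at (312.5,178.4) and the prediction was (311.8,178.8), so the pose is good. Descending to grip.

Call:
servo_tool(commands=[[[0,1,-3,40,0,0,0],[0,1,-3,80,0,0,0],[0,1,-3,120,0,0,0],[0,1,-3,150,0,0,0],[0,1,-3,175,0,0,0]]])

```text
time_s: 2.65
tcp_pos: [0.5036, -0.2392, 0.0564]
ee_rot: [[0.969, 0.247, -0.003], [0.247, -0.969, 0.001], [-0.002, -0.001, -1.0]]
wrist_force: [0.2, 0.0, 0.5]
gripper_width: 1.0
gripper_force: 0.0
```

Call:
servo_tool(commands=[[[0,0,0,10,0,0,0],[0,0,0,16,0,0,0],[0,0,0,16,0,0,0],[0.5,0,0,16,0,0,0],[1,0,0,16,0,0,0]]])

```text
time_s: 3.15
tcp_pos: [0.5056, -0.24, 0.0439]
ee_rot: [[0.968, 0.249, 0.003], [0.249, -0.968, -0.001], [0.002, 0.001, -1.0]]
wrist_force: [0.5, -0.6, 0.5]
gripper_width: 0.893
gripper_force: 0.0
```

Call:
servo_tool(commands=[[[1,0,0,0,0,0,0],[1,0,0,0,0,0,0],[1,0,0,0,0,0,0],[1,0,0,0,0,0,0],[1,0,0,0,0,0,0]]])

```text
time_s: 3.65
tcp_pos: [0.5047, -0.2399, 0.0426]
ee_rot: [[0.968, 0.25, 0.0], [0.25, -0.968, -0.0], [0.0, 0.0, -1.0]]
wrist_force: [0.2, -0.5, 0.1]
gripper_width: 0.447
gripper_force: 0.0
```

Call:
servo_tool(commands=[[[1,0,0,1,0,0,0],[1,0,0,1,0,0,0],[1,0,0,1,0,0,0],[1,0,0,1,0,0,0],[1,0,0,1,0,0,0]]])

```text
time_s: 4.15
tcp_pos: [0.5047, -0.24, 0.0414]
ee_rot: [[0.968, 0.249, -0.0], [0.249, -0.968, -0.0], [-0.0, 0.0, -1.0]]
wrist_force: [-0.2, -0.7, -1.4]
gripper_width: 0.225
gripper_force: 30.0
```

Call:
servo_tool(commands=[[[1,0,0,0,0,0,0],[1,0,0,-4,0,0,0],[1,0,0,-10,0,0,0],[1,0,0,-20,0,0,0],[1,0,0,-30,0,0,0]]])

```text
time_s: 4.65
tcp_pos: [0.5047, -0.2398, 0.0724]
ee_rot: [[0.968, 0.25, 0.0], [0.25, -0.968, 0.0], [0.0, -0.0, -1.0]]
wrist_force: [0.1, -0.4, -2.1]
gripper_width: 0.224
gripper_force: 30.0
```

Call:
servo_tool(commands=[[[1,0,0,-30,0,0,0],[1,0,0,-60,0,0,0],[1,0,0,-90,0,0,0],[1,7,-25,-120,0,0,0],[1,14,-60,-150,0,0,0]]])

```text
time_s: 5.15
tcp_pos: [0.5032, -0.1785, 0.2235]
ee_rot: [[0.969, 0.247, 0.001], [0.247, -0.969, -0.0], [0.001, 0.0, -1.0]]
wrist_force: [0.4, 1.0, -3.3]
gripper_width: 0.23
gripper_force: 30.0
```

Call:
servo_tool(commands=[[[1,7,-38,0,0,0,0],[1,14,-76,0,0,0,0],[1,21,-114,0,0,0,0],[1,28,-152,0,0,0,0],[1,35,-190,0,0,0,0]]])

```text
time_s: 5.65
tcp_pos: [0.4891, 0.0159, 0.2226]
ee_rot: [[0.968, 0.249, 0.001], [0.249, -0.968, 0.001], [0.001, -0.0, -1.0]]
wrist_force: [0.7, -0.1, -3.3]
gripper_width: 0.227
gripper_force: 30.0
```

Call:
servo_tool(commands=[[[1,6,-38,0,0,0,0],[1,12,-76,0,0,0,0],[1,18,-114,0,0,0,0],[1,18,-135,0,0,0,0],[1,18,-144,0,0,0,0]]])

```text
time_s: 6.15
tcp_pos: [0.4707, 0.1602, 0.2223]
ee_rot: [[0.968, 0.252, 0.001], [0.252, -0.968, 0.001], [0.001, -0.001, -1.0]]
wrist_force: [-0.6, -0.5, -2.3]
gripper_width: 0.229
gripper_force: 30.0
```

Call:
servo_tool(commands=[[[1,0,0,0,0,0,0],[1,0,0,0,0,0,0],[1,0,0,0,0,0,0],[1,0,0,0,0,0,0],[1,0,0,0,0,0,0]]])

```text
time_s: 6.65
tcp_pos: [0.4714, 0.1577, 0.2216]
ee_rot: [[0.969, 0.248, -0.0], [0.248, -0.969, -0.0], [-0.0, 0.0, -1.0]]
wrist_force: [-0.3, -0.6, -3.4]
gripper_width: 0.229
gripper_force: 30.0
```

```bash
python3 - <<'E'
from h import *
s=r.sense();print(s['time_s'],s['tcp_pos'],np.round(s['ee_rot'],4).tolist(),s['wrist_force'],s['gripper_width'])
snap('wrist','w2'); print(proj('w2',[.569,.184,.008]))
E
```

```text
6.65 [0.4714227  0.15767273 0.22155658] [[0.9687, 0.2484, -0.0001], [0.2484, -0.9687, -0.0001], [-0.0001, 0.0001, -1.0]] [-0.31591599 -0.62570988 -3.35758091] 0.22897324191169402
[315.26968204  67.54588314]
```

View pics/w2.png

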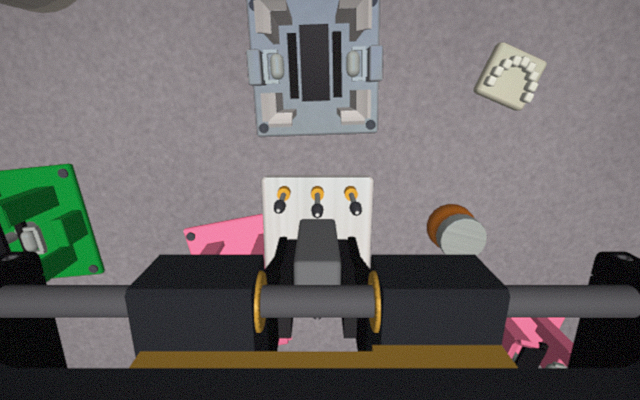

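The dock lies ahead at about (315,67), with its far edge just cut off. The held plate is level, its far edge at v≈178 and u 263–372. I back off 35 mm for a full view of the dock.

Call:
servo_tool(commands=[[[1,-10,0,0,0,0,0],[1,-25,0,0,0,0,0],[1,-35,0,0,0,0,0],[1,-35,0,0,0,0,0],[1,-35,0,0,0,0,0]]])

```text
time_s: 7.2
tcp_pos: [0.4376, 0.1498, 0.222]
ee_rot: [[0.968, 0.25, 0.001], [0.25, -0.968, 0.001], [0.001, -0.0, -1.0]]
wrist_force: [0.2, -0.8, -2.6]
gripper_width: 0.226
gripper_force: 30.0
```

```bash
python3 - <<'E'
from h import *
snap('wrist','w3'); c=proj('w3',[.569,.184,.008]); print(c)
a=cv2.imread('pics/w3.png'); print(r.sense()['tcp_pos'])
cv2.imwrite('pics/c3.png',cv2.resize(a[20:210,230:410],None,fx=3.15,fy=3.15,interpolation=cv2.INTER_CUBIC))
E
```

```text
[316.4498043   28.60547021]
[0.43777785 0.14990882 0.22191378]
```

View pics/c3.png

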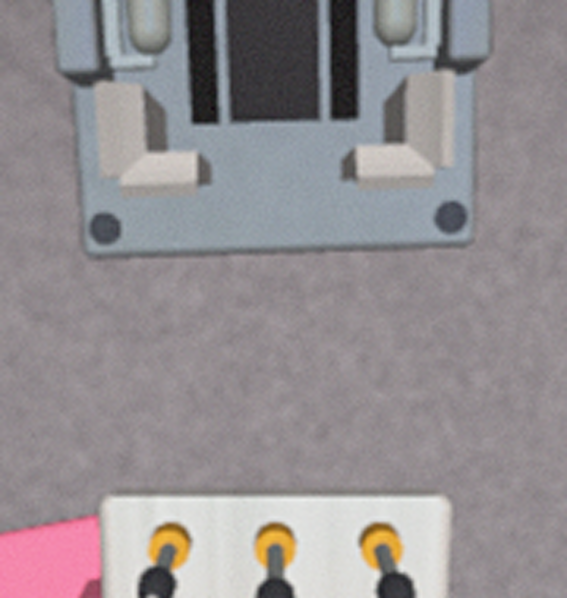

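That was the wrong way: the dock moved up in the picture, so image up is tool +x. Going forward 65 mm.

Call:
servo_tool(commands=[[[1,15,0,0,0,0,0],[1,40,0,0,0,0,0],[1,60,0,0,0,0,0],[1,65,0,0,0,0,0],[1,65,0,0,0,0,0]]])

```text
time_s: 7.75
tcp_pos: [0.5008, 0.166, 0.2208]
ee_rot: [[0.969, 0.249, -0.001], [0.249, -0.969, -0.001], [-0.001, 0.0, -1.0]]
wrist_force: [-0.5, 0.4, -2.6]
gripper_width: 0.225
gripper_force: 30.0
```

```bash
python3 - <<'E'
from h import *
snap('wrist','w4'); c=proj('w4',[.569,.184,.008]); print(c)
a=cv2.imread('pics/w4.png'); s=r.sense(); print(s['tcp_pos'].tolist() if hasattr(s['tcp_pos'],'tolist') else s['tcp_pos'],np.round(s['ee_rot'],4).tolist())
cv2.imwrite('pics/c4.png',cv2.resize(a[15:205,220:410],None,fx=3.15,fy=3.15,interpolation=cv2.INTER_CUBIC))
E
```

```text
[315.99152617 100.0258638 ]
[0.5000351978008036, 0.1656778702390314, 0.22093304016170806] [[0.9685, 0.2491, -0.0016], [0.2491, -0.9685, -0.0007], [-0.0017, 0.0003, -1.0]]
```

View pics/c4.png

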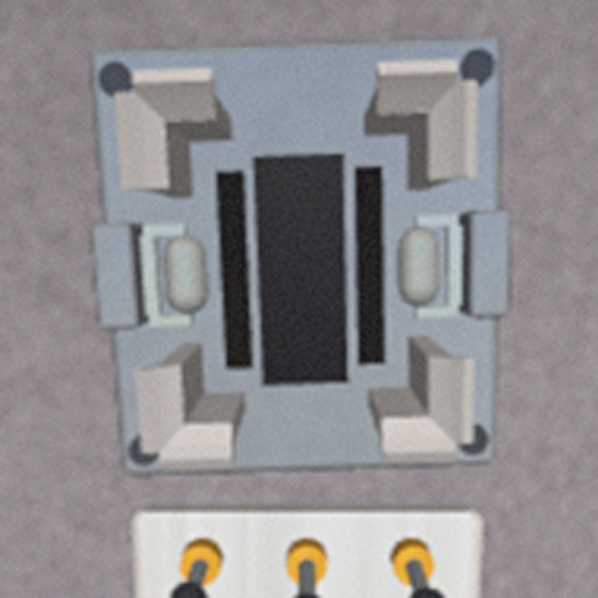

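The whole dock is visible. Base corners in the crop are (94,55), (497,40), (492,463) and (125,474); the platform corners are (254,155), (343,153), (349,380) and (263,384). The held plate's far edge runs from (134,513) to (482,513).

```bash
python3 - <<'E'
from h import *
f=lambda L:[(a/3.15+220,b/3.15+15) for a,b in L]
def fit(px,z):
    P=np.array([ray('w4',p,z)[:2] for p in px]); print('edges',[round(float(np.linalg.norm(P[i]-P[(i+1)%4])),4) for i in range(4)])
    x=(P[0]+P[1]-P[2]-P[3]); y=P[0]+P[3]-P[1]-P[2]; return P.mean(0),np.degrees([np.arctan2(x[1],x[0]),np.arctan2(-y[0],y[1])])
print('base',fit(f([(94,55),(497,40),(492,463),(125,474)]),.008))
print('plat',fit(f([(254,155),(343,153),(349,380),(263,384)]),.058))
print('rollers',[ray('w4',p,.05)[:2] for p in f([(187,274),(418,265)])])
print('towers',[ray('w4',p,.04)[:2] for p in f([(117,275),(489,263)])])
s=r.sense(); zt=s['tcp_pos'][2]-.0414+.006
for p in f([(134,513),(482,513)]): print('mag edge tool', tool(s,ray('w4',p,zt)))
E
```

```text
edges [0.12, 0.1275, 0.1214, 0.1271]
base (array([0.5686019 , 0.18400861]), array([16.26609242, 16.31565804]))
edges [0.0235, 0.0594, 0.024, 0.06]
plat (array([0.56937771, 0.1839662 ]), array([16.37322417, 16.40447989]))
rollers [array([0.56042157, 0.21483087]), array([0.5788061 , 0.15325175])]
towers [array([0.55458167, 0.2351409 ]), array([0.58443542, 0.13273653])]
mag edge tool [ 35.3107614  -28.96845404  35.33058751]
mag edge tool [35.36048527 30.70593791 35.35074456]
```

```bash
python3 - <<'E'
from h import *
s=r.sense(); K,R,t=load('w4')
print('cam x,y axes in tool',np.round(np.array(s['ee_rot']).T@R.T,4).tolist())
print(tool(s,[.5693,.184,.058])-[-.7,.9,41.4-0])
E
```

```text
cam x,y axes in tool [[0.0008, -0.9573, -0.2891], [1.0, 0.0009, -0.0001], [0.0004, -0.2891, 0.9573]]
[ 72.62054601  -1.44677186 121.4116241 ]
```

Call:
servo_tool(commands=[[[1,20,-1,0,0,0,-0.01],[1,45,-1,0,0,0,-0.034],[1,65,-1,0,0,0,-0.034],[1,72.5,-1,15,0,0,-0.034],[1,72.5,-1,40,0,0,-0.034]]])

```text
time_s: 8.3
tcp_pos: [0.5711, 0.1854, 0.1817]
ee_rot: [[0.959, 0.282, 0.003], [0.282, -0.959, 0.002], [0.003, -0.001, -1.0]]
wrist_force: [-0.6, -0.2, -3.3]
gripper_width: 0.224
gripper_force: 30.0
```

Call:
servo_tool(commands=[[[1,0,0,20,0,0,0],[1,0,0,40,0,0,0],[1,0,0,45,0,0,0],[1,0,0,45,0,0,0],[1,0,0,45,0,0,0]]])

```text
time_s: 8.8
tcp_pos: [0.5705, 0.1851, 0.1374]
ee_rot: [[0.959, 0.283, 0.001], [0.283, -0.959, 0.0], [0.001, -0.0, -1.0]]
wrist_force: [0.2, 0.9, -2.7]
gripper_width: 0.221
gripper_force: 30.0
```

```bash
python3 - <<'E'
from h import *
snap('wrist','w5')
a=cv2.imread('pics/w5.png'); s=r.sense(); print(s['tcp_pos'],np.round(s['ee_rot'],4).tolist(),s['wrist_force'],tool(s,[.5693,.184,.058]))
cv2.imwrite('pics/c5.png',cv2.resize(a[70:270,190:440],None,fx=3,fy=3,interpolation=cv2.INTER_CUBIC))
E
```

```text
[0.57077687 0.18525344 0.13778786] [[0.9592, 0.2826, 0.0021], [0.2826, -0.9592, 0.001], [0.0023, -0.0004, -1.0]] [ 3.19262091e-01  3.20624392e-04 -2.26372113e+00] [-1.95098205  0.81357676 79.78337337]
```

View pics/c5.png

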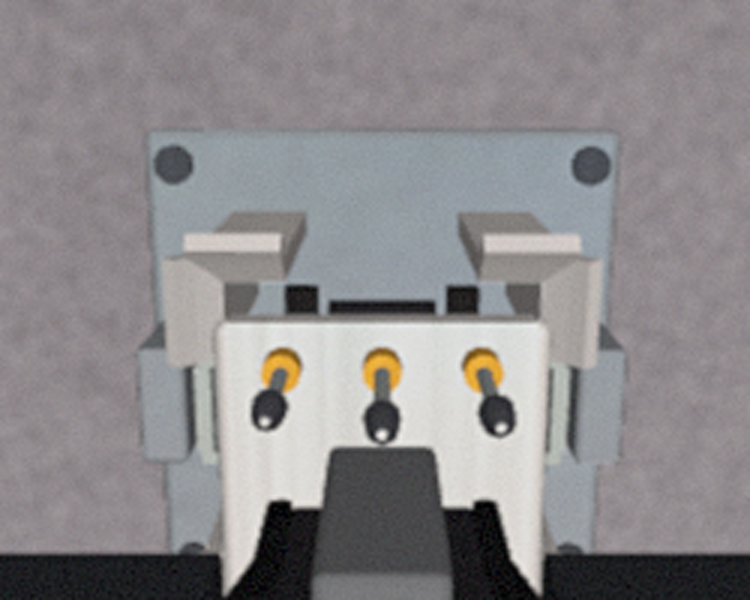

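Nearly aligned and parallel, judging by the base far edge at (148,133)–(617,133) and the plate far edge at (218,321)–(547,321). I now work out the residual.

```bash
python3 - <<'E'
from h import *
f=lambda p:(p[0]/3+190,p[1]/3+70); s=r.sense()
for n,z,L in(('base',.008,[(148,133),(617,133)]),('mag',.1024,[(219,321),(547,321)]),('guide out',.08,[(184,234),(580,234),(166,260),(600,260)]),('tower',.04,[(142,350),(622,350),(188,350),(576,350)])):
    for p in L: print(n,np.round(tool(s,ray('w5',f(p),z)),1))
E
```

```text
base [ 61.7 -59.4 129.9]
base [ 61.8  61.3 129.9]
mag [ 34.7 -28.5  35.5]
mag [34.7 30.4 35.5]
guide out [ 46.8 -38.2  57.9]
guide out [46.9 39.7 57.9]
guide out [ 41.7 -42.   57.9]
guide out [41.8 43.9 57.9]
tower [ 12.5 -57.2  97.8]
tower [12.6 58.9 97.8]
tower [ 12.5 -46.1  97.8]
tower [12.6 47.8 97.8]
```

Sideways it is centred to about 0.1 mm. In x it is about 1 mm too far forward, so I correct that and lower into the guides.

Call:
servo_tool(commands=[[[1,-1,0,4,0,0,0],[1,-1,0,10,0,0,0],[1,-1,0,16,0,0,0],[1,-1,0,22,0,0,0],[1,-1,0,26,0,0,0]]])

```text
time_s: 9.35
tcp_pos: [0.569, 0.1844, 0.1096]
ee_rot: [[0.959, 0.282, -0.001], [0.282, -0.959, -0.001], [-0.001, 0.0, -1.0]]
wrist_force: [-0.9, -1.0, -3.4]
gripper_width: 0.228
gripper_force: 30.0
```

Call:
servo_tool(commands=[[[1,0,0,2,0,0,0],[1,0,0,4,0,0,0],[1,0,0,6,0,0,0],[1,0,0,8,0,0,0],[1,0,0,9,0,0,0]]])

```text
time_s: 9.85
tcp_pos: [0.5693, 0.1846, 0.1014]
ee_rot: [[0.959, 0.282, -0.0], [0.282, -0.959, -0.0], [-0.0, 0.0, -1.0]]
wrist_force: [-0.2, 0.3, -3.1]
gripper_width: 0.232
gripper_force: 30.0
```

Call:
servo_tool(commands=[[[1,0,0,1,0,0,0],[1,0,0,2,0,0,0],[1,0,0,3,0,0,0],[1,0,0,4,0,0,0],[1,0,0,5,0,0,0]]])

```text
time_s: 10.35
tcp_pos: [0.5694, 0.1847, 0.097]
ee_rot: [[0.959, 0.282, 0.0], [0.282, -0.959, 0.0], [0.0, -0.0, -1.0]]
wrist_force: [-0.5, 0.7, -0.1]
gripper_width: 0.227
gripper_force: 30.0
```

The platform is felt at TCP z≈0.099, as expected. I press in small steps; nothing can latch before about 0.089.

Call:
servo_tool(commands=[[[1,0,0,0.5,0,0,0],[1,0,0,1,0,0,0],[1,0,0,1.5,0,0,0],[1,0,0,2,0,0,0],[1,0,0,2.5,0,0,0]]])

```text
time_s: 10.85
tcp_pos: [0.5695, 0.1847, 0.0941]
ee_rot: [[0.959, 0.282, 0.0], [0.282, -0.959, 0.0], [0.0, 0.0, -1.0]]
wrist_force: [-1.5, -0.0, 0.8]
gripper_width: 0.227
gripper_force: 30.0
```

Call:
servo_tool(commands=[[[1,0,0,0.5,0,0,0],[1,0,0,1,0,0,0],[1,0,0,1.5,0,0,0],[1,0,0,2,0,0,0],[1,0,0,2.5,0,0,0]]])

```text
time_s: 11.35
tcp_pos: [0.5694, 0.1847, 0.0915]
ee_rot: [[0.959, 0.282, 0.0], [0.282, -0.959, 0.0], [0.0, -0.0, -1.0]]
wrist_force: [-0.9, -0.7, 0.6]
gripper_width: 0.221
gripper_force: 30.0
```

Call:
servo_tool(commands=[[[1,0,0,0.4,0,0,0],[1,0,0,0.8,0,0,0],[1,0,0,1.2,0,0,0],[1,0,0,1.6,0,0,0],[1,0,0,2,0,0,0]]])

```text
time_s: 11.85
tcp_pos: [0.5694, 0.1847, 0.0896]
ee_rot: [[0.959, 0.282, 0.0], [0.282, -0.959, 0.0], [0.0, -0.0, -1.0]]
wrist_force: [-1.7, -0.6, 2.3]
gripper_width: 0.228
gripper_force: 30.0
```

Call:
servo_tool(commands=[[[1,0,0,0.3,0,0,0],[1,0,0,0.6,0,0,0],[1,0,0,0.9,0,0,0],[1,0,0,1.2,0,0,0],[1,0,0,1.2,0,0,0]]])

```text
time_s: 12.35
tcp_pos: [0.5694, 0.1847, 0.0884]
ee_rot: [[0.959, 0.282, 0.0], [0.282, -0.959, 0.0], [0.0, 0.0, -1.0]]
wrist_force: [-0.2, 0.2, 1.1]
gripper_width: 0.231
gripper_force: 30.0
```

Call:
servo_tool(commands=[[[1,0,0,0.4,0,0,0],[1,0,0,0.8,0,0,0],[1,0,0,1.2,0,0,0],[1,0,0,1.5,0,0,0],[1,0,0,1.5,0,0,0]]])

```text
time_s: 12.85
tcp_pos: [0.5694, 0.1847, 0.0868]
ee_rot: [[0.959, 0.282, 0.0], [0.282, -0.959, 0.0], [0.0, -0.0, -1.0]]
wrist_force: [-0.2, -0.2, 0.2]
gripper_width: 0.228
gripper_force: 30.0
```

```bash
python3 - <<'E'
from h import *
print(r.sense()['wrist_force'])
E
```

```text
[-0.21421406 -0.18239524  0.15977525]
```

Call:
servo_tool(commands=[[[1,0,0,0.4,0,0,0],[1,0,0,0.8,0,0,0],[1,0,0,1.2,0,0,0],[1,0,0,1.5,0,0,0],[1,0,0,1.5,0,0,0]]])

```text
time_s: 13.35
tcp_pos: [0.5694, 0.1847, 0.0853]
ee_rot: [[0.959, 0.282, 0.0], [0.282, -0.959, 0.0], [0.0, -0.0, -1.0]]
wrist_force: [-0.0, -0.4, 1.5]
gripper_width: 0.224
gripper_force: 30.0
```

Call:
servo_tool(commands=[[[1,0,0,0.4,0,0,0],[1,0,0,0.8,0,0,0],[1,0,0,1.2,0,0,0],[1,0,0,1.5,0,0,0],[1,0,0,1.5,0,0,0]]])

```text
time_s: 13.85
tcp_pos: [0.5694, 0.1847, 0.0844]
ee_rot: [[0.959, 0.283, 0.0], [0.283, -0.959, 0.0], [0.0, 0.0, -1.0]]
wrist_force: [-0.8, -0.1, 4.7]
gripper_width: 0.225
gripper_force: 30.0
```

Force is rising, so the rollers are meeting the plate. Steps of 1 mm from here.

Call:
servo_tool(commands=[[[1,0,0,0.3,0,0,0],[1,0,0,0.6,0,0,0],[1,0,0,0.9,0,0,0],[1,0,0,1,0,0,0],[1,0,0,1,0,0,0]]])

```text
time_s: 14.35
tcp_pos: [0.5695, 0.1847, 0.0842]
ee_rot: [[0.959, 0.283, 0.001], [0.283, -0.959, 0.0], [0.001, 0.0, -1.0]]
wrist_force: [-2.5, 0.1, 8.2]
gripper_width: 0.228
gripper_force: 30.0
```

Call:
servo_tool(commands=[[[1,0,0,0.2,0,0,0],[1,0,0,0.4,0,0,0],[1,0,0,0.6,0,0,0],[1,0,0,0.8,0,0,0],[1,0,0,0.8,0,0,0]]])

```text
time_s: 14.85
tcp_pos: [0.5695, 0.1847, 0.0839]
ee_rot: [[0.959, 0.283, 0.001], [0.283, -0.959, -0.0], [0.001, 0.0, -1.0]]
wrist_force: [-3.8, 0.1, 11.4]
gripper_width: 0.228
gripper_force: 30.0
```

Call:
servo_tool(commands=[[[1,0,0,0.1,0,0,0],[1,0,0,0.2,0,0,0],[1,0,0,0.3,0,0,0],[1,0,0,0.4,0,0,0],[1,0,0,0.4,0,0,0]]])

```text
time_s: 15.35
tcp_pos: [0.5695, 0.1848, 0.0837]
ee_rot: [[0.959, 0.283, 0.001], [0.283, -0.959, 0.0], [0.001, 0.0, -1.0]]
wrist_force: [-3.2, -0.3, 12.6]
gripper_width: 0.227
gripper_force: 30.0
```

Call:
servo_tool(commands=[[[1,0,0,0.1,0,0,0],[1,0,0,0.2,0,0,0],[1,0,0,0.3,0,0,0],[1,0,0,0.4,0,0,0],[1,0,0,0.4,0,0,0]]])

```text
time_s: 15.85
tcp_pos: [0.5695, 0.1847, 0.0833]
ee_rot: [[0.959, 0.283, 0.001], [0.283, -0.959, -0.0], [0.001, 0.0, -1.0]]
wrist_force: [-5.0, -0.1, 13.6]
gripper_width: 0.228
gripper_force: 30.0
```

A side force of −5 N along x has built up, so the plate leans on the +x guides. I relieve it before pressing on.

Call:
servo_tool(commands=[[[1,-0.2,0,0,0,0,0],[1,-0.4,0,0,0,0,0],[1,-0.6,0,0,0,0,0],[1,-0.8,0,0,0,0,0],[1,-0.8,0,0,0,0,0]]])

```text
time_s: 16.35
tcp_pos: [0.5695, 0.1847, 0.0834]
ee_rot: [[0.959, 0.283, 0.003], [0.283, -0.959, 0.001], [0.003, 0.0, -1.0]]
wrist_force: [-3.1, 0.3, 10.4]
gripper_width: 0.226
gripper_force: 30.0
```

```bash
python3 - <<'E'
from h import *
s=r.sense();print(s['wrist_force'],s['moment'],np.round(s['ee_rot'],5).tolist())
E
```

```text
[-3.1113339   0.31645437 10.35956209] [-0.12882091  0.83674721 -0.05497275] [[0.9591, 0.28305, 0.0026], [0.28305, -0.9591, 0.00063], [0.00267, 0.00013, -1.0]]
```

Call:
servo_tool(commands=[[[1,-0.2,0,0.2,0,0,0],[1,-0.4,0,0.4,0,0,0],[1,-0.6,0,0.6,0,0,0],[1,-0.6,0,0.8,0,0,0],[1,-0.6,0,0.8,0,0,0]]])

```text
time_s: 16.85
tcp_pos: [0.5694, 0.1847, 0.0831]
ee_rot: [[0.959, 0.283, 0.004], [0.283, -0.959, 0.001], [0.004, 0.0, -1.0]]
wrist_force: [-2.3, -0.2, 12.2]
gripper_width: 0.227
gripper_force: 30.0
```

Call:
servo_tool(commands=[[[1,-0.1,0,0.1,0,0,0],[1,-0.2,0,0.2,0,0,0],[1,-0.3,0,0.3,0,0,0],[1,-0.3,0,0.4,0,0,0],[1,-0.3,0,0.4,0,0,0]]])

```text
time_s: 17.35
tcp_pos: [0.5693, 0.1847, 0.0828]
ee_rot: [[0.959, 0.283, 0.004], [0.283, -0.959, 0.001], [0.004, 0.0, -1.0]]
wrist_force: [-1.2, -0.5, 11.7]
gripper_width: 0.225
gripper_force: 30.0
```

```bash
python3 - <<'E'
from h import *
snap('wrist','w6'); a=cv2.imread('pics/w6.png'); s=r.sense();print(s['tcp_pos'],s['wrist_force'],s['moment'])
cv2.imwrite('pics/c6.png',cv2.resize(a[70:270,190:440],None,fx=3,fy=3,interpolation=cv2.INTER_CUBIC))
E
```

```text
[0.56936002 0.18469181 0.0828066 ] [-0.89699098 -1.24036169 11.46181608] [-0.22993142  0.61042419  0.02493281]
```

View pics/c6.png

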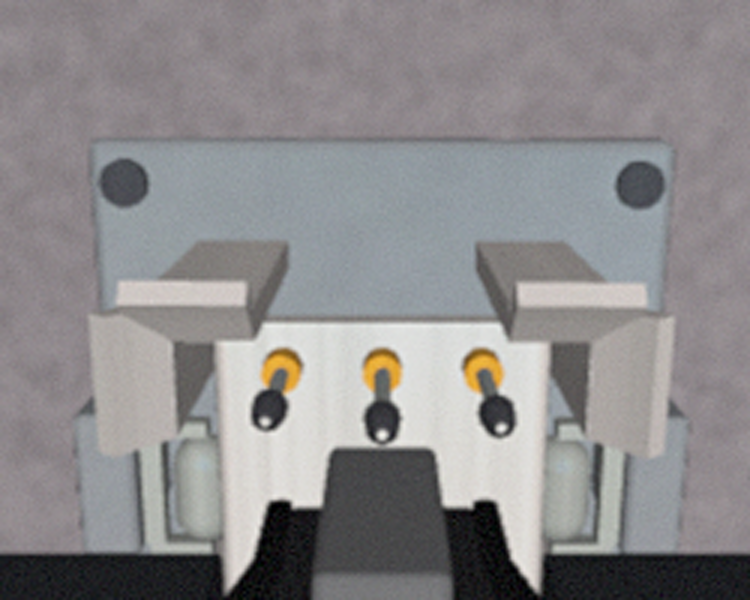

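The plate sits between the guides and hasn't slipped in the grip (far edge still at v=321). Both rollers at (197,487) and (567,487) bear on its edges. The force has levelled off near the peak, so I continue gently.

Call:
servo_tool(commands=[[[1,0,0,0.1,0,0,0],[1,0,0,0.2,0,0,0],[1,0,0,0.3,0,0,0],[1,0,0,0.4,0,0,0],[1,0,0,0.4,0,0,0]]])

```text
time_s: 17.9
tcp_pos: [0.5694, 0.1847, 0.0823]
ee_rot: [[0.959, 0.283, 0.004], [0.283, -0.959, 0.001], [0.004, 0.0, -1.0]]
wrist_force: [-1.5, -0.4, 11.7]
gripper_width: 0.226
gripper_force: 30.0
```

Call:
servo_tool(commands=[[[1,0,0,0.1,0,0,0],[1,0,0,0.2,0,0,0],[1,0,0,0.3,0,0,0],[1,0,0,0.4,0,0,0],[1,0,0,0.4,0,0,0]]])

```text
time_s: 18.4
tcp_pos: [0.5693, 0.1847, 0.0818]
ee_rot: [[0.959, 0.283, 0.004], [0.283, -0.959, 0.001], [0.004, 0.0, -1.0]]
wrist_force: [-1.7, -0.4, 10.8]
gripper_width: 0.229
gripper_force: 30.0
```

Past the peak; the force is starting to fall.

Call:
servo_tool(commands=[[[1,0,0,0.1,0,0,0],[1,0,0,0.2,0,0,0],[1,0,0,0.3,0,0,0],[1,0,0,0.4,0,0,0],[1,0,0,0.4,0,0,0]]])

```text
time_s: 18.9
tcp_pos: [0.5693, 0.1847, 0.0813]
ee_rot: [[0.959, 0.283, 0.004], [0.283, -0.959, 0.001], [0.004, 0.0, -1.0]]
wrist_force: [-1.9, -1.1, 10.2]
gripper_width: 0.224
gripper_force: 30.0
```

Call:
servo_tool(commands=[[[1,0,0,0.1,0,0,0],[1,0,0,0.2,0,0,0],[1,0,0,0.3,0,0,0],[1,0,0,0.4,0,0,0],[1,0,0,0.4,0,0,0]]])

```text
time_s: 19.4
tcp_pos: [0.5693, 0.1847, 0.0806]
ee_rot: [[0.959, 0.283, 0.004], [0.283, -0.959, 0.001], [0.004, 0.0, -1.0]]
wrist_force: [-0.7, -0.5, 10.1]
gripper_width: 0.224
gripper_force: 30.0
```

Call:
servo_tool(commands=[[[1,0,0,0.2,0,0,0],[1,0,0,0.4,0,0,0],[1,0,0,0.6,0,0,0],[1,0,0,0.6,0,0,0],[1,0,0,0.6,0,0,0]]])

```text
time_s: 19.9
tcp_pos: [0.5693, 0.1847, 0.0797]
ee_rot: [[0.959, 0.283, 0.004], [0.283, -0.959, 0.001], [0.004, -0.0, -1.0]]
wrist_force: [0.4, -0.3, 8.0]
gripper_width: 0.226
gripper_force: 30.0
```

Call:
servo_tool(commands=[[[1,0,0,0.2,0,0,0],[1,0,0,0.4,0,0,0],[1,0,0,0.6,0,0,0],[1,0,0,0.6,0,0,0],[1,0,0,0.6,0,0,0]]])

```text
time_s: 20.4
tcp_pos: [0.5693, 0.1847, 0.0786]
ee_rot: [[0.959, 0.283, 0.004], [0.283, -0.959, 0.001], [0.004, -0.0, -1.0]]
wrist_force: [0.6, 0.3, 4.6]
gripper_width: 0.226
gripper_force: 30.0
```

Call:
servo_tool(commands=[[[1,0,0,0.2,0,0,0],[1,0,0,0.4,0,0,0],[1,0,0,0.6,0,0,0],[1,0,0,0.6,0,0,0],[1,0,0,0.6,0,0,0]]])

```text
time_s: 20.9
tcp_pos: [0.5691, 0.1847, 0.0772]
ee_rot: [[0.959, 0.283, 0.003], [0.283, -0.959, 0.001], [0.004, -0.0, -1.0]]
wrist_force: [4.7, -0.0, 4.3]
gripper_width: 0.231
gripper_force: 30.0
```

Call:
servo_tool(commands=[[[1,0.4,0,0,0,0,0],[1,0.8,0,0,0,0,0],[1,1.0,0,0.1,0,0,0],[1,1.0,0,0.2,0,0,0],[1,1.0,0,0.2,0,0,0]]])

```text
time_s: 21.4
tcp_pos: [0.5692, 0.1847, 0.0763]
ee_rot: [[0.959, 0.282, 0.001], [0.282, -0.959, 0.001], [0.001, -0.0, -1.0]]
wrist_force: [6.1, 0.8, 1.5]
gripper_width: 0.227
gripper_force: 30.0
```

Call:
servo_tool(commands=[[[1,0.2,0,0.2,0,0,0],[1,0.4,0,0.4,0,0,0],[1,0.6,0,0.6,0,0,0],[1,0.6,0,0.6,0,0,0],[1,0.6,0,0.6,0,0,0]]])

```text
time_s: 21.9
tcp_pos: [0.5692, 0.1847, 0.075]
ee_rot: [[0.959, 0.282, -0.0], [0.282, -0.959, 0.0], [-0.0, -0.0, -1.0]]
wrist_force: [5.6, 0.2, -1.5]
gripper_width: 0.229
gripper_force: 30.0
```

Call:
servo_tool(commands=[[[1,0.2,0,0.2,0,0,0],[1,0.4,0,0.4,0,0,0],[1,0.4,0,0.6,0,0,0],[1,0.4,0,0.6,0,0,0],[1,0.4,0,0.6,0,0,0]]])

```text
time_s: 22.4
tcp_pos: [0.5692, 0.1847, 0.0738]
ee_rot: [[0.959, 0.282, -0.001], [0.282, -0.959, -0.0], [-0.001, -0.0, -1.0]]
wrist_force: [5.7, 1.2, -4.1]
gripper_width: 0.226
gripper_force: 30.0
```

Call:
servo_tool(commands=[[[1,0.1,0,0.2,0,0,0],[1,0.2,0,0.4,0,0,0],[1,0.2,0,0.4,0,0,0],[1,0.2,0,0.4,0,0,0],[1,0.2,0,0.4,0,0,0]]])

```text
time_s: 22.9
tcp_pos: [0.5693, 0.1847, 0.0734]
ee_rot: [[0.959, 0.282, -0.002], [0.282, -0.959, -0.0], [-0.001, -0.0, -1.0]]
wrist_force: [5.6, 1.6, -2.1]
gripper_width: 0.226
gripper_force: 30.0
```

The force passed through its minimum (about −4, below the hanging weight) and is turning up again: snapped. I stop here and let go.

Call:
servo_tool(commands=[[[0.55,0,0,0,0,0,0],[0.55,0,0,0,0,0,0],[0.55,0,0,0,0,0,0],[0.55,0,0,0,0,0,0],[0.55,0,0,0,0,0,0]]])

```text
time_s: 23.4
tcp_pos: [0.5694, 0.1846, 0.0747]
ee_rot: [[0.959, 0.282, -0.001], [0.282, -0.959, -0.0], [-0.001, 0.0, -1.0]]
wrist_force: [-0.5, 0.4, 0.0]
gripper_width: 0.444
gripper_force: 0.0
```

Call:
servo_tool(commands=[[[0.55,0,0,0,0,0,0],[0.55,0,0,-5,0,0,0],[0.55,0,0,-15,0,0,0],[0.55,0,0,-30,0,0,0],[0.55,0,0,-50,0,0,0]]])

```text
time_s: 23.9
tcp_pos: [0.5695, 0.1846, 0.1255]
ee_rot: [[0.959, 0.282, -0.001], [0.282, -0.959, -0.001], [-0.001, 0.0, -1.0]]
wrist_force: [0.3, 0.4, -1.0]
gripper_width: 0.451
gripper_force: 0.0
```

Call:
servo_tool(commands=[[[0.55,-10,0,-20,0,0,0],[0.55,-30,0,-40,0,0,0],[0.55,-50,0,-60,0,0,0],[0.55,-65,0,-70,0,0,0],[0.55,-70,0,-70,0,0,0]]])

```text
time_s: 24.4
tcp_pos: [0.5026, 0.1652, 0.1978]
ee_rot: [[0.959, 0.283, 0.004], [0.283, -0.959, 0.003], [0.005, -0.001, -1.0]]
wrist_force: [0.4, -0.9, 1.0]
gripper_width: 0.447
gripper_force: 0.0
```

```bash
python3 - <<'E'
from h import *
snap('wrist','w7'); a=cv2.imread('pics/w7.png'); s=r.sense();print(s['tcp_pos'],s['wrist_force'],s['gripper_width'],proj('w7',[.5693,.184,.043]))
cv2.imwrite('pics/c7.png',cv2.resize(a[0:220,200:430],None,fx=2.6,fy=2.6,interpolation=cv2.INTER_CUBIC))
E
```

```text
[0.50192665 0.16489219 0.19649452] [-0.59988509  0.12095547 -0.91113947] 0.45051459162118035 [317.71041169 104.53122415]
```

View pics/c7.png

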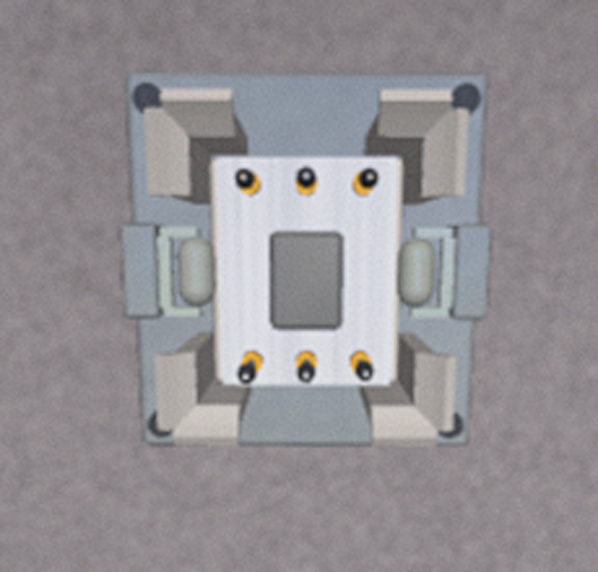

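The plate sits square among the guides (crop corners 211,156 / 403,156 / 395,385 / 220,385), with a roller at each side. One numeric check of its height and position, by the plate's apparent size.

```bash
python3 - <<'E'
from h import *
f=lambda p:(p[0]/2.6+200,p[1]/2.6)
for z in(.034,.038,.042,.064):
    P=np.array([ray('w7',f(p),z)[:2] for p in[(211,156),(403,156),(397,385),(219,385)]])
    x=P[0]+P[1]-P[2]-P[3]
    print(z,[round(float(np.linalg.norm(P[i]-P[(i+1)%4]))*1000,1) for i in range(4)],P.mean(0),np.degrees(np.arctan2(x[1],x[0])))
for z in(.092,.118):
    P=np.array([ray('w7',f(p),z)[:2] for p in[(270,232),(342,232),(342,329),(270,329)]])
    print('block',z,[round(float(np.linalg.norm(P[i]-P[(i+1)%4]))*1000,1) for i in range(4)],P.mean(0))
E
```

```text
0.034 [61.4, 73.3, 61.0, 73.4] [0.56836457 0.18321875] 16.80527434852305
0.038 [60.6, 72.4, 60.2, 72.4] [0.56849034 0.1832631 ] 16.805274348523096
0.042 [59.9, 71.5, 59.4, 71.5] [0.56861612 0.18330744] 16.80527434852305
0.064 [55.6, 66.4, 55.2, 66.4] [0.56930788 0.18355131] 16.805274348523074
block 0.092 [19.2, 25.5, 19.8, 25.5] [0.56836558 0.18374499]
block 0.118 [17.3, 22.9, 17.8, 22.9] [0.56936716 0.18404499]
```

The apparent size puts the plate's top at about 38 mm and the block's top at about 90 mm, which means latched. It is centred to about 1 mm and parallel to within 0.5°. Handing in.

```bash
python3 -c "
from station import r
print(r.finish_job(), r.sense()['time_s'])"
```

```text
the job is handed in; nothing more can be done
the job is handed in; nothing more can be done
```

The magazine is latched in the grey dock, centred to about 1 mm with its underside at about 32 mm. I felt the snap, stopped there and let go; the job is handed in at about 24.5 s, and no verdict came back.

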